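Jar back on the warmer, switches set by feel

ROBOT

A 7-joint arm with a two-finger parallel gripper is mounted at the origin on a cart in front of the work surface, level with it; the furniture and walls round the work are solid. World frame = base frame: x ahead of the robot, y to its left, z up, the work surface at z = 0. Lengths are in m, angles in rad, forces in N, time in s.
With the tool pointing down it reaches from about 0.375 to 0.925 m from the base axis. Payload 3.1 kg.
Tool frame: the origin (TCP) lies at the very end of the fingers, on their centre line; the grasp point (between the pads) lies grasp_offset behind it (grasp_offset is the distance from the TCP to the grasp point, in m); z points along the fingers, y is the line along which they close (so a half turn about z gives the same grasp; the last joint's range is limited). The gripper opens to 85 mm and grips with 20 to 120 N. Pads are 22 mm wide; open, the fingers measure 114 mm over their backs; the gripper's body (76 mm by 85 mm) begins 54 mm behind the grasp point. The pads swing forward as they close: fully open they stand 13 mm farther back than shut.
Start: joints at [-1.305, 0.383, 0.044, 1.598, -0.018, 1.161, -0.05], TCP at [0.231, 0.607, 0.198] pointing down, gripper open.
Joint ranges: [-2.61, 2.61], [-0.41, 2.15], [-1.48, 1.57], [0, 2.5], [-1.57, 4.71], [0.05, 1.97], [-2.85, 2.85]. Speed limits (rad/s): [2.79, 2.79, 3.14, 3.14, 3.14, 3.14, 3.14].

INTERFACE

Orientations are given as a rotation vector (axis times angle).
In Python, from rig import * gives the robot as it stands.
- The arm moves only by the tool arm_command, never from a script. Its argument "steps" is one flat list of numbers, 4 for each row, row after row: the shift along the world's x, y, z in m, then the turn about the world's z in degrees. A call has exactly 5 rows; each row is the pose to reach, as a shift and turn from the pose commanded when the call began; what a row does not reach only later rows make up. A row lasts 1/10 s, in which the tool goes at most 50 mm and 8.59 degrees, less where a joint would pass 70% of its speed; a pose out of reach is approached as far as the arm can. A call with a gripper value outside its range is refused whole. "grip" is the opening, from 0 (shut) to 1 (fully open), set as the call begins (left out, the last holds). The fingers move at their own pace and stop on an object; "grip_force" is the grip in N (left out, the last holds). Time passes only in rows, so rows that repeat a pose let the fingers close, or fill a call up. It gives the time, the measured TCP pose, the force, the opening and the grip force at its end, in the units of the state.
- get_state(): the state, without advancing time (a new reading comes with each control period).
- snapshot(name): name is "scene" or "top" or "wrist"; returns (picture, depth): 480x640x3 uint8, red, green, blue; 480x640 float32, m along the optical axis (not along the pixel's ray), 0 where there is no reading.
- camera_params(name): a dict with "fx", "fy", "cx", "cy" (pixels), "k1" (the pictures are not rectified: a ray, as slopes to the right and down, at radius r is drawn at 1 + k1 r^2 times it, then the intrinsics apply), "origin" and "orientation" of the camera in the world. Camera axes: x right, y down, z forward; pixel columns grow to the right and rows downward; lengths in m; the calibration is good to about 2 mm. A picture is of the moment at which its call begins: read the wrist's pose just before it. camera_params takes no time and is no camera call; for the wrist camera it gives the pose at the moment of the call.
- job_done(): hands the job in; it is judged then, once.
The state is a dict: "clock": time; "joint_positions": joint angles; "joint_velocities": joint speeds; "tau": joint torques, N m; "tcp_pos": TCP position; "tool_rot": TCP orientation; "contact_force": force on the tool from outside, world axes, zero at the start; "moment": the same for the moment, N m; "finger_gap": opening from 0.0 (shut) to 1.0 (fully open); "grip_force": force on a finger pad.
Only numpy, scipy, OpenCV 4.12 (cv2) and the standard library are available. Lean on these libraries where they do the work, as an engineer would, in place of code of your own. Each camera call takes 0.05 s, during which the arm holds its last target. There are 200 camera calls.

TASK

The jam jar has toppled over: stand it upright, cap up, on the warmer's round plate, whole foot on the plate, and let go of it. Leave the warmer with its left push-push switch locked in and its right one released (fully out); each full push and release changes a switch over, and since you can hardly see how they stand now, find out by feeling their caps. Do not disturb the low tin and the spice jar standing nearby.

Things in the scene. Friction and masses are not known exactly. Their poses are not given: they have to be found in the camera images.
- warmer: Jar warmer, fixed: white plastic, 190 deep (x; front -x faces the robot) x 160 wide (y; left +y) x 80 mm high (z up). Origin: centre of underside. A block 76 mm high at the back bears the round plate; in front of x = -25 mm a panel with two round switches side by side slopes down to the robot at 35 degrees from level, 76 mm high at the block, 27 mm at x = -95 mm.
- plate (a point): Centre of the top face of the warmer's round steel plate: 120 mm across, level, flat, 80 mm above the worktop. At (35, 0, 80) mm in the warmer's frame, same axes.
- switch_left_rim (a point): Centre of the mouth of the fixed collar round the left (+y) switch: grey tube, 50 mm inside, 58 outside, 20 tall, square on the sloping panel; its outward axis (-0.574, 0, 0.819) in the warmer's frame leans 35 degrees from vertical to the front. At (-71.5, 38, 67.9) mm in the warmer's frame, with the warmer's axes.
- switch_right_rim (a point): The same for the right (-y) switch, at (-71.5, -38, 67.9) mm in the warmer's frame.
- switch_left_cap (a point): Centre of the left switch's flat grey cap face, 47 mm across, inside the collar, sliding along its axis (this frame's z, outward). Face below the collar's mouth: 4 mm out (released), 10 mm locked in. Pushed to its stop, about 18 mm (10 N), and let go, it changes over; to under 15 mm does nothing. Spring: 3 N out, 4 N locked, 5 N pushed in; a 2 N touch moves nothing.
- switch_right_cap (a point): The same for the right switch. Each switch starts either out or locked in, at random.
- jar: Jam jar with a pale screw cap, round, closed, 62 mm diameter, 102 mm high, about 0.3 kg, lying on its side on the worktop to the left of the warmer. Origin: centre of its base (underside); its z axis runs from the base to the cap (cap face at z = 102 mm).
- jar_middle (a point): Point on the jar's axis halfway up, 51 mm from its base; same axes as the jar.
- tin: Bystander: low round food tin, 86 mm across, 40 mm high, behind the lying jar, left of the warmer. Origin: centre of its underside.
- shaker: Bystander: spice jar with a screw cap, 45 mm across, 106 mm high, standing to the right of the warmer. Origin: centre of its underside.
Not all that is in view belongs to the job. Leave any turquoise look-alike of the jar alone.

How it is judged:
At the end, for the whole second after the job is handed in: Jar at rest, upright within 0.1 rad, on the plate (axis within 30 mm of its centre, base within 6 mm of its face); left switch locked in (cap face 8 to 12 mm below its collar's mouth), right switch out (2 to 6 mm below) (angle between jar's own z axis and vertical below 0.1 rad and horizontal distance between jar and plate below 0.03 m and z of jar in the frame of plate between -0.004 and 0.006 m and linear speed of jar below 0.02 m/s and z of switch_left_rim in the frame of switch_left_cap between 0.008 and 0.012 m and z of switch_right_rim in the frame of switch_right_cap between 0.002 and 0.006 m); the robot touches nothing.
It fails at once if the tin is shifted more than 30 mm or tipped (distance of tin from where it was at the start of the episode above 0.03 m or angle between tin's own z axis and vertical above 0.4 rad).
It fails at once if the spice jar is shifted more than 30 mm or tipped (distance of shaker from where it was at the start of the episode above 0.03 m or angle between shaker's own z axis and vertical above 0.4 rad).
It also fails if it takes over 64 s, if anything falls off the work surface, if the arm or the gripper's body presses on something with over 40 N, if the wrist force passes 120 N, or if a joint passes its speed limit or range.

## Working session

There is one attempt and no reset: what is moved stays moved. The work goes in short steps, Python scripts to look and compute and a tool call to move; the robot and the scene stay as the last step left them, time stands still between calls to the robot, and variables do not carry over. Pictures are saved under pics/ and viewed, at most 10 in all, crops included, and the job is handed in when it is done.

Besides the shell and the picture viewer there is one more tool, called after "Request:" as a command line: name --argument value ..., lists and objects as JSON in quotes. arm_command: Moves the arm, as the interface text tells. Its arguments: {"type":"object","properties":{"steps":{"type":"array"},"grip":{"type":"number"},"grip_force":{"type":"number"}},"required":["steps"]}

```bash
mkdir -p pics; ls; python3 - <<'E'
from rig import *
import cv2,numpy as np
s=get_state();print({k:np.round(v,3) for k,v in s.items()})
import pickle
D={}
for n in("scene","top"):
    p=camera_params(n);im,d=snapshot(n);D[n]=(p,im,d);print(n,p)
    cv2.imwrite(f"pics/{n}0.png",im[:,:,::-1])
pickle.dump(D,open("d0.pkl","wb"))
E
```

```text
pics
{'clock': np.float64(0.0), 'joint_positions': array([-1.305,  0.384,  0.044,  1.6  , -0.018,  1.161, -0.05 ]), 'joint_velocities': array([-0.001, -0.   ,  0.   ,  0.002,  0.001,  0.001, -0.   ]), 'tau': array([ 0.0000e+00, -4.3347e+01,  1.0250e+00, -2.4952e+01,  1.1000e-02,
        1.1000e-02, -0.0000e+00]), 'tcp_pos': array([0.231, 0.606, 0.196]), 'tool_rot': array([-0.568, -3.089,  0.004]), 'contact_force': array([-0.106,  0.477,  0.08 ]), 'moment': array([ 0.026,  0.052, -0.005]), 'grip_force': np.float64(0.0), 'finger_gap': np.float64(1.003)}
scene {'fx': 583.4680149650195, 'fy': 583.4680149650195, 'cx': 322.30278082642855, 'cy': 244.53714629334462, 'k1': -0.1758015216128985, 'origin': array([-0.50050518, -0.72279119,  0.75048756]), 'orientation': array([-1.92488432,  0.83294122, -0.51582182])}
top {'fx': 515.3933991334047, 'fy': 515.3933991334047, 'cx': 325.82741661493486, 'cy': 240.95014630898064, 'k1': -0.15310840115317487, 'origin': array([0.3863129 , 0.16794818, 1.10651127]), 'orientation': array([-2.19675648,  2.19657109, -0.03292458])}
```

View pics/top0.png

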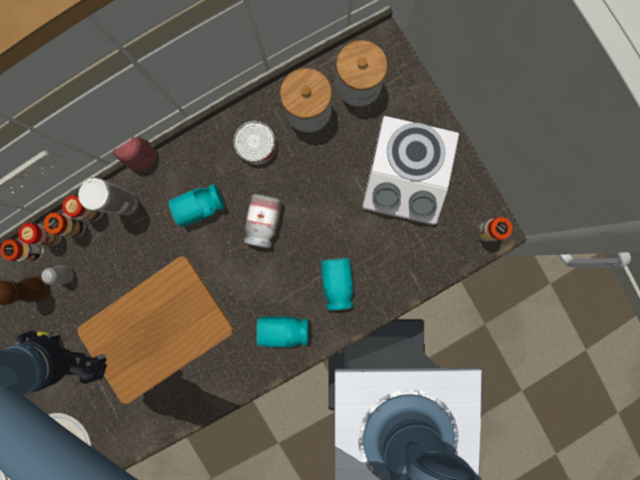

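View pics/scene0.png

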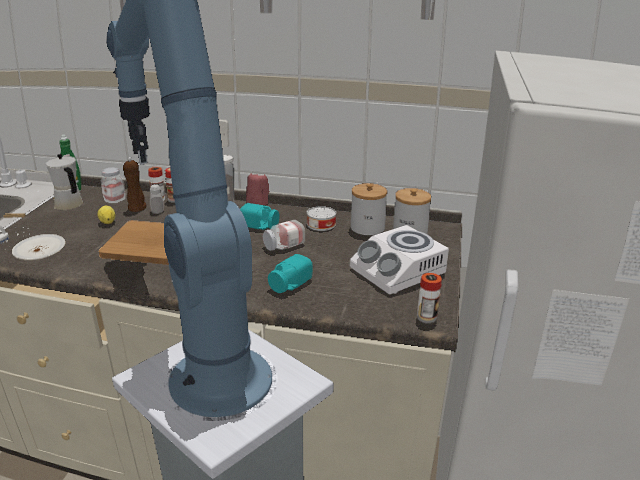

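The top view shows the warmer at about (412,170), the lying jar at (262,222), the tin at (254,142), the spice jar at (497,230) and turquoise decoys. The scene view agrees. Next I deproject depth and crop in on the jar.

```bash
cat > h.py <<'E'
import numpy as np,cv2
from scipy.spatial.transform import Rotation as R
def cam(p): 
    K=np.array([[p["fx"],0,p["cx"]],[0,p["fy"],p["cy"]],[0,0,1]]);return K,np.array([p["k1"],0,0,0,0.])
def rays(p,uv):
    K,d=cam(p);n=cv2.undistortPointsIter(np.float64(uv).reshape(-1,1,2),K,d,None,None,(3,50,1e-9))[:,0]
    return np.c_[n,np.ones(len(n))]@R.from_rotvec(p["orientation"]).as_matrix().T
def onplane(p,uv,z):
    r=rays(p,uv);o=p["origin"];return o+r*((z-o[2])/r[:,2])[:,None]
def cloud(p,d):
    v,u=np.mgrid[:480,:640];r=rays(p,np.c_[u.ravel(),v.ravel()])
    X=p["origin"]+r*d.reshape(-1,1);X[d.ravel()==0]=np.nan;return X.reshape(480,640,3)
E
python3 - <<'E'
from h import *
import pickle
D=pickle.load(open("d0.pkl","rb"))
p,im,d=D["top"];X=cloud(p,d)
Z=X[...,2]
print("table",np.nanmedian(Z[240:260,180:230]))
b=np.zeros((480,640),bool);b[100:230,355:465]=1
m=b&(abs(Z-.08)<.006)
lab=cv2.connectedComponentsWithStats(m.astype(np.uint8));print(lab[2])
hsv=cv2.cvtColor(im,cv2.COLOR_RGB2HSV)
# block top outline rect + whole warmer footprint
w=b&(Z>.02)&(hsv[...,1]<60)
n,l,st,_=cv2.connectedComponentsWithStats(w.astype(np.uint8));k=1+np.argmax(st[1:,4])
P=X[l==k];print("warmer rect",cv2.minAreaRect(P[:,:2].astype(np.float32)),len(P))
print("z hist",np.percentile(P[:,2],[1,10,50,90,99]))
# jar
for nm,(r0,r1,c0,c1),hmin in(("jar",(185,260,235,295),.012),("tin",(115,172,226,282),.02),("shk",(205,250,470,520),.06)):
    s=Z[r0:r1,c0:c1];mm=s>hmin
    Q=X[r0:r1,c0:c1][mm];print(nm,cv2.minAreaRect(Q[:,:2].astype(np.float32)),Q.mean(0),Q.max(0),np.percentile(Q[:,2],95))
c=cv2.resize(im[90:260,220:520],None,fx=2.6,fy=2.6,interpolation=cv2.INTER_CUBIC)
cv2.imwrite("pics/c1.png",c[:,:,::-1])
import rig
print([x for x in dir(rig) if not x.startswith('_')], getattr(rig,'grasp_offset',None))
E
```

```text
table 0.0009864291536398895
[[     0      0    640    480 302482]
 [   371    116     88     77   4509]
 [   374    176      1      1      1]
 [   378    177      1      1      1]
 [   374    178      1      1      1]
 [   379    179      2      1      2]
 [   395    181      1      1      1]
 [   373    183     27     16    103]
 [   397    183      1      1      1]
 [   388    189      1      1      1]
 [   412    191     24     15     97]
 [   446    192      1      1      1]]
warmer rect ((0.5749895572662354, 0.0037371665239334106), (0.16167934238910675, 0.19310295581817627), 77.2348403930664) 7478
z hist [0.02753697 0.0496517  0.07681449 0.08221346 0.08469961]
jar ((0.4704974293708801, 0.3130795657634735), (0.061086319386959076, 0.1013006642460823), 78.17034149169922) [0.47095801 0.30937033 0.05631399] [0.52317009 0.34678732 0.06742386] 0.06367084326485414
tin ((0.6404041647911072, 0.33052533864974976), (0.0870133563876152, 0.08384363353252411), 44.51036834716797) [0.63913648 0.33023616 0.03754478] [0.68311826 0.37526277 0.04531988] 0.04139354339944349
shk ((0.45227381587028503, -0.16758432984352112), (0.044000718742609024, 0.04361123964190483), 80.4880142211914) [ 0.45138101 -0.16352491  0.10028739] [ 0.47469257 -0.14557174  0.11252379] 0.10995120516662177
['MotionError', 'camera_params', 'get_state', 'grasp_offset', 'job_done', 'snapshot'] 0.0187
```

View pics/c1.png

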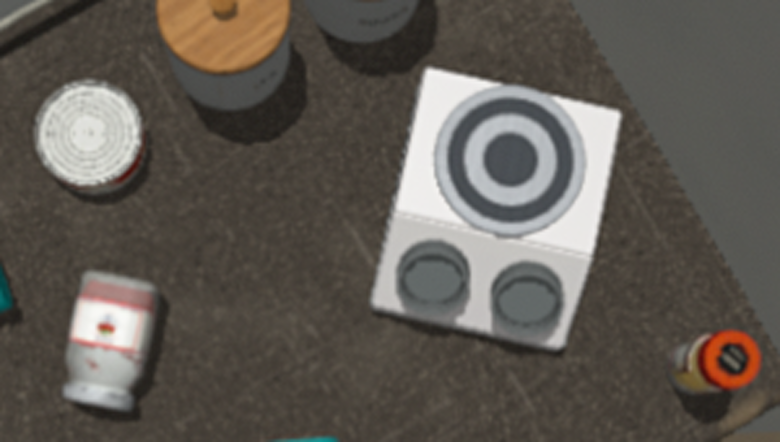

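The jar's cap points toward the robot (crop 98,395). Jar centre is about (0.4705, 0.313), axis yaw 168°. Warmer yaw is about -12.8°. I'll grip near the cap so the jar can swing base-down when lifted.

Request:
arm_command --steps '[0.02,-0.03,0,2,0.045,-0.06,0,4,0.07,-0.095,0,6,0.095,-0.13,0,8,0.12,-0.165,0,9]' --grip 1 --grip_force 20

```text
clock: 0.6
tcp_pos: [0.3518, 0.4406, 0.1973]
tool_rot: [-0.322, -3.125, 0.001]
contact_force: [-0.1, 1.1, -0.0]
finger_gap: 0.999
grip_force: 0.0
```

Request:
arm_command --steps '[0.025,-0.035,-0.01,0,0.05,-0.07,-0.03,0,0.075,-0.1,-0.06,0,0.089,-0.122,-0.08,0,0.089,-0.122,-0.09,0]'

```text
clock: 1.1
tcp_pos: [0.4419, 0.3134, 0.1052]
tool_rot: [-0.338, -3.122, 0.009]
contact_force: [0.6, -0.6, 0.6]
finger_gap: 1.0
grip_force: 0.0
```

```bash
python3 - <<'E'
from rig import *
from h import *
s=get_state();print(s["tcp_pos"],s["tool_rot"],s["contact_force"],s["joint_positions"])
p=camera_params("wrist");im,d=snapshot("wrist");X=cloud(p,d)
cv2.imwrite("pics/w1.png",im[:,:,::-1])
print(p["origin"])
Z=X[...,2]
m=(Z>.012)&(Z<.075)&(abs(X[...,0]-.47)<.09)&(abs(X[...,1]-.313)<.07)
Q=X[m];print(len(Q),cv2.minAreaRect(Q[:,:2].astype(np.float32)),np.percentile(Q[:,2],98))
# profile width along axis
a=np.array([-.979,.205]);c=np.array([.4705,.3131]);S=(Q[:,:2]-c)@a+51;T=(Q[:,:2]-c)@np.array([-.205,-.979])
S=(Q[:,:2]-c)@a*1000+51
for k in range(-4,112,6):
    t=T[(S>k)&(S<=k+6)]*1000
    if len(t)>5: print(k,np.round(np.percentile(t,[1,99]),1),round(np.percentile(Q[(S>k)&(S<=k+6),2],97)*1000,1))
E
```

```text
[0.44186697 0.3134193  0.10524577] [-0.33818879 -3.12178455  0.00947769] [ 0.58465328 -0.61947264  0.58832035] [-0.86430574  0.29091806  0.19422495  1.94496568 -0.06576863  0.91728716
  0.71723396]
[0.37022548 0.32910272 0.28135072]
17636 ((0.469565212726593, 0.31198829412460327), (0.06128784641623497, 0.10343273729085922), 78.54912567138672) 0.0617467647714101
-4 [-24.9  25.2] 59.0
2 [-27.   29.6] 61.0
8 [-27.3  30.1] 61.4
14 [-26.9  30. ] 61.3
20 [-28.1  30.3] 61.7
26 [-27.9  30.7] 61.8
32 [-28.3  30.6] 61.9
38 [-28.2  30.5] 61.9
44 [-28.   30.7] 62.0
50 [-27.7  30.6] 62.1
56 [-27.6  31.1] 61.8
62 [-27.9  30.8] 61.7
68 [-27.9  31.2] 61.5
74 [-26.8  29.8] 59.9
80 [-24.5  27.4] 57.3
86 [-22.5  25.9] 57.7
92 [-25.1  29. ] 58.8
98 [-24.5  28. ] 58.1
```

View pics/w1.png

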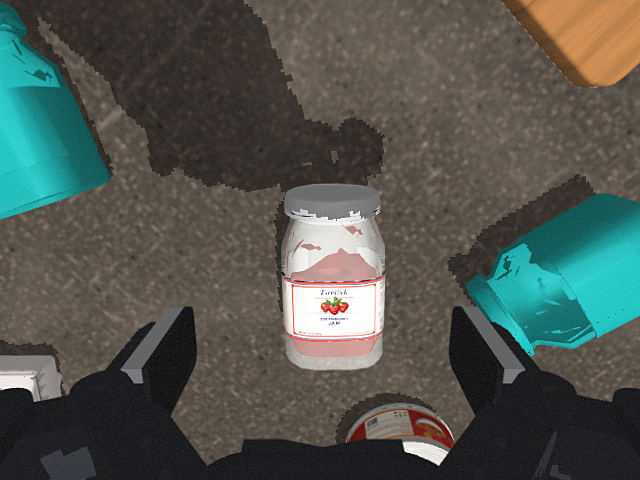

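The wrist view shows the jar centred at about (333,280) with its grey cap at the top of the image (333,200), toward the robot; the fingers stand clear on both sides. I'll grip the cap.

Request:
arm_command --steps '[-0.012,0,-0.01,0,-0.012,0,-0.03,0,-0.012,0,-0.05,0,-0.012,0,-0.06,0,-0.012,0,-0.06,0]'

```text
clock: 1.65
tcp_pos: [0.4257, 0.3214, 0.0467]
tool_rot: [-0.319, -3.123, 0.002]
contact_force: [-0.1, 0.5, -0.6]
finger_gap: 0.998
grip_force: 0.0
```

Request:
arm_command --steps '[0.002,0,-0.02,0,0.002,0,-0.035,0,0.002,0,-0.04,0,0.002,0,-0.04,0,0.002,0,-0.04,0]'

```text
clock: 2.15
tcp_pos: [0.4305, 0.3208, 0.0083]
tool_rot: [0.324, 3.124, 0.001]
contact_force: [-0.2, -0.3, 0.3]
finger_gap: 1.001
grip_force: 0.0
```

Request:
arm_command --steps '[0,0,0,0,0,0,0,0,0,0,0,0,0,0,0,0,0,0,0,0]' --grip 0 --grip_force 20

```text
clock: 2.65
tcp_pos: [0.4307, 0.3212, 0.0088]
tool_rot: [0.324, 3.124, 0.002]
contact_force: [-1.1, -0.7, 5.2]
finger_gap: 0.56
grip_force: 18.5
```

Request:
arm_command --steps '[0,0,0,0,0,0,0.01,0,0,0,0.025,0,0,0,0.04,0,0,0,0.04,0]'

```text
clock: 3.15
tcp_pos: [0.4326, 0.3217, 0.0508]
tool_rot: [0.325, 3.121, 0.006]
contact_force: [-0.1, 0.3, -0.5]
finger_gap: 0.002
grip_force: 0.0
```

```bash
cat > jar.py <<'E'
from rig import *
from h import *
import sys
def look(n,tag,c,scale=3,half=(100,80)):
    im,d=snapshot(n);u,v=c;c_=im[max(0,v-half[1]):v+half[1],max(0,u-half[0]):u+half[0]]
    cv2.imwrite(f"pics/{tag}.png",cv2.resize(c_,None,fx=scale,fy=scale,interpolation=cv2.INTER_CUBIC)[:,:,::-1]);return im,d
E
python3 - <<'E'
from jar import *
s=get_state();print(s["tcp_pos"],s["contact_force"],s["finger_gap"],s["grip_force"])
a,_=look("scene","s2",(284,220));b,_=look("wrist","w2",(330,260),1,(300,220))
A=cv2.imread("pics/s2.png");B=cv2.imread("pics/w2.png")
cv2.imwrite("pics/m2.png",np.hstack([cv2.resize(A,(400,320)),cv2.resize(B,(400,320))]))
E
```

```text
[0.43255528 0.32169072 0.0507537 ] [-0.12350781  0.32645429 -0.50353296] 0.0018297465816869297 0.0
```

View pics/m2.png

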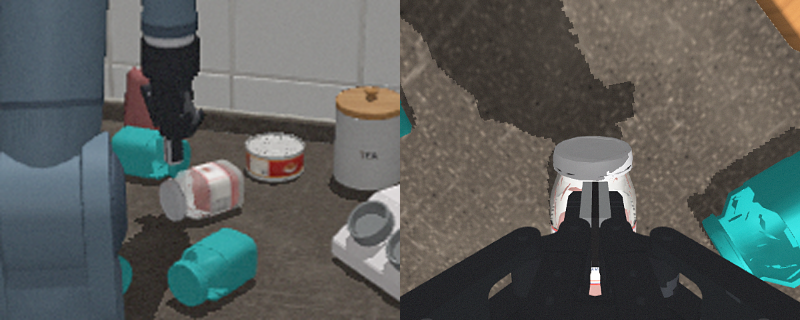

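The montage shows fingers shut over the jar's neck and the jar still lying, undamaged: it slipped out. I'll open, rise and re-measure.

Request:
arm_command --steps '[0,0,0.02,0,0,0,0.04,0,0,0,0.05,0,0,0,0.05,0,0,0,0.05,0]' --grip 1

```text
clock: 3.75
tcp_pos: [0.4298, 0.3201, 0.0971]
tool_rot: [-0.324, -3.124, 0.001]
contact_force: [0.6, 0.4, -0.4]
finger_gap: 0.846
grip_force: 0.0
```

```bash
cat > prof.py <<'E'
from jar import *
from scipy.spatial import cKDTree
s=get_state();print(s["tcp_pos"],s["tool_rot"])
p=camera_params("wrist");im,d=snapshot("wrist");X=cloud(p,d)
Z=X[...,2];hsv=cv2.cvtColor(im,cv2.COLOR_RGB2HSV)
m=(Z>.012)&(Z<.075)&(abs(X[...,0]-.47)<.09)&(abs(X[...,1]-.313)<.06)&~((hsv[...,0]>75)&(hsv[...,0]<100)&(hsv[...,1]>90))&(hsv[...,2]>60)
n,l,st,_=cv2.connectedComponentsWithStats(m.astype(np.uint8));k=1+np.argmax(st[1:,4]);Q=X[l==k]
(c,wh,an)=cv2.minAreaRect(Q[:,:2].astype(np.float32));print(len(Q),c,wh,an,p["origin"])
th=np.radians(an if wh[0]>wh[1] else an+90);a=np.array([np.cos(th),np.sin(th)]);a*=-np.sign(a[0]);b=np.array([-a[1],a[0]])
print("axis",a);S=(Q[:,:2]-c)@a*1000;T=(Q[:,:2]-c)@b*1000
for k in range(-54,56,5):
    j=(S>k)&(S<=k+5)
    if j.sum()>5: print(k+51,np.round(np.percentile(T[j],[1,99]),1),round(np.percentile(Q[j,2],97)*1000,1))
E
python3 prof.py
```

```text
[0.42976815 0.32007999 0.09713795] [-3.23871168e-01 -3.12405921e+00  1.38136096e-03]
18293 (0.47148749232292175, 0.3102015256881714) (0.06116180866956711, 0.10421233624219894) 78.49552154541016 [0.35776369 0.33420572 0.2732289 ]
axis [-0.97990912  0.19944453]
-3 [-22.3  21.2] 59.6
2 [-28.8  28.4] 61.1
7 [-29.8  29.1] 61.4
12 [-28.8  28.9] 61.2
17 [-27.8  29.2] 61.3
22 [-28.9  29. ] 61.8
27 [-29.4  29.5] 61.9
32 [-29.5  29.3] 61.8
37 [-29.2  28.9] 61.9
42 [-29.   29.5] 61.9
47 [-29.5  29.3] 61.9
52 [-29.5  29.1] 62.0
57 [-29.2  29.1] 61.5
62 [-29.1  29.1] 61.6
67 [-29.1  29.4] 61.5
72 [-29.1  29.3] 60.6
77 [-27.2  27.3] 58.6
82 [-25.2  25.1] 56.5
87 [-24.9  24.4] 58.2
92 [-27.1  27.5] 58.7
97 [-26.2  26.3] 58.3
102 [-25.8  25.8] 56.6
```

```bash
python3 - <<'E'
from jar import *
s=get_state();t=s["tcp_pos"];M=R.from_rotvec(s["tool_rot"]).as_matrix()
print(s["finger_gap"])
p=camera_params("wrist");im,d=snapshot("wrist");X=cloud(p,d);Y=(X-t)@M
m=(im.max(2)<200)&(Y[...,2]<0.02)&(abs(Y[...,0])<.03)&(abs(Y[...,1])<.07)&(X[...,2]>.066)
Q=Y[m]*1000
for sgn in(1,-1):
    q=Q[Q[:,1]*sgn>0]
    for k in range(-60,20,5):
        j=(q[:,2]>k)&(q[:,2]<=k+5)
        if j.sum()>3: print(sgn,k,j.sum(),"y",np.round(np.percentile(abs(q[j,1]),[2,98]),1),"x",np.round(np.percentile(q[j,0],[2,98]),1))
E
```

```text
0.923009719744215
1 -60 645 y [37.9 51.6] x [-9.8 11.8]
1 -55 528 y [37.9 50.3] x [-9.9 11.7]
1 -50 320 y [37.8 44.1] x [-9.8 11.6]
1 -45 42 y [38.  38.5] x [-9.1  8.9]
-1 -60 616 y [40.4 53.8] x [-10.1  11.7]
-1 -55 517 y [40.5 52.7] x [-10.   11.7]
-1 -50 334 y [40.2 46.7] x [-9.6 11.5]
-1 -45 31 y [40.5 41.2] x [-8.1  8. ]
```

The fingertips in the wrist depth sit about 40 mm behind the reported TCP when open, which explains the high, squeezed-off grip. I'll descend in stages and watch the force.

Request:
arm_command --steps '[0,0,-0.03,0,0,0,-0.06,0,0,0,-0.08,0,0,0,-0.095,0,0,0,-0.1,0]' --grip 1

```text
clock: 4.35
tcp_pos: [0.4286, 0.3191, -0.0045]
tool_rot: [-0.324, -3.122, 0.005]
contact_force: [0.0, -0.1, 0.5]
finger_gap: 0.998
grip_force: 0.0
```

```bash
cat > tip.py <<'E'
from jar import *
s=get_state();t=s["tcp_pos"];M=R.from_rotvec(s["tool_rot"]).as_matrix()
p=camera_params("wrist");im,d=snapshot("wrist");X=cloud(p,d);Y=(X-t)@M*1000
m=(im.max(2)<120)&(abs(Y[...,0])<13)&(abs(Y[...,1])<60)&(Y[...,2]<0)&(Y[...,2]>-80)&(X[...,2]>.008)
q=Y[m];print(s["finger_gap"],t,s["contact_force"],"tip z tool",np.percentile(q[:,2],[90,99,100]),len(q),p["origin"])
print(np.histogram(q[:,2],np.arange(-80,1,8)))
cv2.imwrite("pics/wt.png",im[:,:,::-1])
E
python3 tip.py
```

```text
0.9975915898829653 [ 0.42862659  0.3191077  -0.0044941 ] [ 0.02325425 -0.07628413  0.50371807] tip z tool [-51.61579379 -44.65435363 -12.5411695 ] 7878 [0.35704117 0.33364361 0.1717242 ]
(array([2260, 2156, 1871, 1364,  179,   17,   13,    9,    9,    0]), array([-80, -72, -64, -56, -48, -40, -32, -24, -16,  -8,   0]))
```

Request:
arm_command --steps '[0,0,-0.01,0,0,0,-0.02,0,0,0,-0.024,0,0,0,-0.024,0,0,0,-0.024,0]'

```text
clock: 4.9
tcp_pos: [0.4305, 0.3206, -0.026]
tool_rot: [0.324, 3.125, 0.0]
contact_force: [-0.2, -0.3, -1.0]
finger_gap: 1.002
grip_force: 0.0
```

Request:
arm_command --steps '[0,0,0,0,0,0,0,0,0,0,0,0,0,0,0,0,0,0,0,0]' --grip 0 --grip_force 20

```text
clock: 5.4
tcp_pos: [0.4304, 0.3207, -0.0258]
tool_rot: [0.324, 3.125, 0.001]
contact_force: [-1.7, -0.4, 3.4]
finger_gap: 0.658
grip_force: 21.3
```

Request:
arm_command --steps '[0,0,0,0,0,0,0,0,0,0,0,0,0,0,0,0,0,0,0,0]'

```text
clock: 5.9
tcp_pos: [0.4302, 0.3207, -0.026]
tool_rot: [-0.324, -3.125, -0.0]
contact_force: [-2.0, -0.5, 4.6]
finger_gap: 0.656
grip_force: 21.4
```

Request:
arm_command --steps '[0,0,0.01,0,0,0,0.03,0,0,0,0.05,0,0,0,0.07,0,0,0,0.09,0]'

```text
clock: 6.4
tcp_pos: [0.4293, 0.3191, 0.0637]
tool_rot: [-0.325, -3.123, 0.004]
contact_force: [-0.1, 0.1, -3.0]
finger_gap: 0.657
grip_force: 22.8
```

Request:
arm_command --steps '[0,0,0.02,0,0,0,0.03,0,0,0,0.03,0,0,0,0.03,0,0,0,0.03,0]'

```text
clock: 6.9
tcp_pos: [0.4291, 0.3194, 0.0923]
tool_rot: [-0.324, -3.123, 0.004]
contact_force: [0.1, -0.2, -3.3]
finger_gap: 0.655
grip_force: 22.8
```

```bash
python3 - <<'E'
from jar import *
a,_=look("scene","s3",(284,200));b,_=look("wrist","w3",(330,260),1,(300,220))
A=cv2.imread("pics/s3.png");B=cv2.imread("pics/w3.png")
cv2.imwrite("pics/m3.png",np.hstack([cv2.resize(A,(400,320)),cv2.resize(B,(400,320))]))
E
```

```text
(no output)
```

View pics/m3.png

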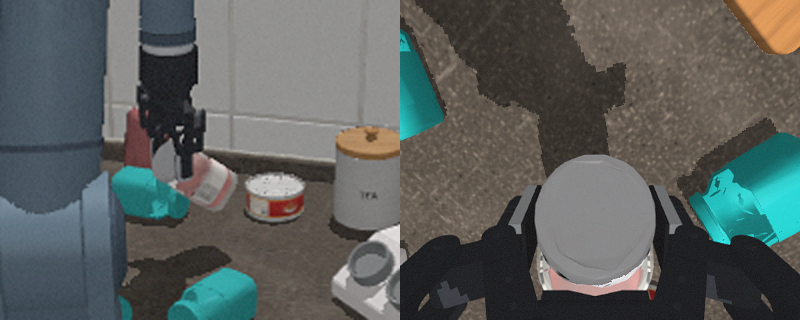

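The jar is held at the cap and has partly swung base-down (cap face visible at (595,215) in the wrist half). I'll measure the tilt from the cap face plane.

```bash
cat > tilt.py <<'E'
from jar import *
def tilt():
    s=get_state();t=s["tcp_pos"];p=camera_params("wrist");im,d=snapshot("wrist");X=cloud(p,d)
    Y=(X-t)
    hsv=cv2.cvtColor(im,cv2.COLOR_RGB2HSV)
    m=(hsv[...,1]<25)&(hsv[...,2]>110)&(np.linalg.norm(Y-[0,0,.055],axis=2)<.06)
    m=cv2.erode(m.astype(np.uint8),np.ones((7,7)))
    n,l,st,_=cv2.connectedComponentsWithStats(m);k=1+np.argmax(st[1:,4]);Q=X[l==k]
    for _ in range(6):
        c=Q.mean(0);n_=np.linalg.svd(Q-c,full_matrices=False)[2][2];n_*=np.sign(n_[2]);r=(Q-c)@n_
        Q=Q[abs(r)<max(.0015,1.5*r.std())]
    print("tcp",t,"cap c",c,"n",n_,"tilt deg",np.degrees(np.arccos(n_[2])),len(Q),"rms",r.std())
    return im,c,n_
if __name__=="__main__": tilt()
E
python3 tilt.py
```

```text
tcp [0.42934756 0.31965456 0.09250851] cap c [0.42345795 0.31953799 0.15298922] n [-0.76593164  0.16549017  0.62125818] tilt deg 51.59192817745277 18639 rms 0.0006250254369288624
```

Tilted 52° from vertical and settled. I'll try jolts that ratchet the swing: a sharp upward, forward start with a gentle return.

Request:
arm_command --steps '[0.03,-0.006,0.04,0,0.06,-0.012,0.08,0,0.075,-0.015,0.1,0,0.085,-0.017,0.11,0,0.085,-0.017,0.11,0]'

```text
clock: 7.55
tcp_pos: [0.5173, 0.303, 0.2048]
tool_rot: [0.327, 3.122, 0.002]
contact_force: [-0.9, -0.2, -3.1]
finger_gap: 0.656
grip_force: 22.3
```

```bash
python3 tilt.py
```

```text
tcp [0.51734667 0.30296775 0.20483143] cap c [0.51176066 0.30302453 0.26378944] n [-0.41754047  0.09159826  0.90402971] tilt deg 25.307083660752433 19252 rms 0.0006458444145607105
```

Request:
arm_command --steps '[0.035,-0.02,0.035,0,0.05,-0.04,0.06,0,0.055,-0.055,0.07,0,0.055,-0.065,0.075,0,0.055,-0.065,0.075,0]'

```text
clock: 8.1
tcp_pos: [0.5687, 0.2367, 0.2775]
tool_rot: [-0.327, -3.121, 0.003]
contact_force: [0.2, -0.1, -3.4]
finger_gap: 0.66
grip_force: 22.3
```

```bash
python3 tilt.py; python3 - <<'E'
from jar import *
p=camera_params("top");im,d=snapshot("top");X=cloud(p,d)
g=cv2.cvtColor(im,cv2.COLOR_RGB2GRAY)
import pickle
im0=pickle.load(open("d0.pkl","rb"))["top"][1];hsv=cv2.cvtColor(im0,cv2.COLOR_RGB2HSV)
b=np.zeros(g.shape,bool);b[110:195,375:455]=1
m=(b&(hsv[...,2]<205)).astype(np.uint8);n,l,st,_=cv2.connectedComponentsWithStats(m)
cs,_=cv2.findContours(m,cv2.RETR_EXTERNAL,cv2.CHAIN_APPROX_NONE)
for c in sorted(cs,key=cv2.contourArea)[-2:]:
    e=onplane(p,cv2.convexHull(c)[:,0].astype(float),.08);print(cv2.contourArea(c),cv2.minEnclosingCircle(e[:,:2].astype(np.float32)))
b[:]=0;b[170:228,355:450]=1
m=(b&(hsv[...,2]<150)).astype(np.uint8);cs,_=cv2.findContours(m,cv2.RETR_EXTERNAL,cv2.CHAIN_APPROX_NONE)
for c in sorted(cs,key=cv2.contourArea)[-3:]: print(cv2.contourArea(c),cv2.boundingRect(c),onplane(p,[cv2.fitEllipse(c)[0]],.0679))
E
```

```text
tcp [0.56870185 0.23669797 0.27750081] cap c [0.55616118 0.23596283 0.33479829] n [-0.11663607  0.03407808  0.9925899 ] tilt deg 6.97940155138734 2191 rms 0.0006036259592536601
0.0 ((0.5657538175582886, 0.0790494754910469), 9.999999747378752e-05)
4781.0 ((0.6084491014480591, -0.0027564503252506256), 0.11992144584655762)
1.0 (410, 179, 11, 3) [[0.55168173 0.00250204 0.0679    ]]
99.0 (402, 170, 30, 6) [[ 0.56803504 -0.00762345  0.0679    ]]
3119.5 (355, 170, 95, 58) [[0.50752367 0.02767684 0.0679    ]]
```

Only 7° off vertical now, and the plate at about (0.608,-0.003) matches the warmer fit. I'll carry the jar over the plate smoothly.

Request:
arm_command --steps '[0.003,-0.015,0,0,0.008,-0.045,0,0,0.014,-0.08,0,0,0.02,-0.115,0,0,0.026,-0.15,0,0]'

```text
clock: 8.7
tcp_pos: [0.5954, 0.0872, 0.2778]
tool_rot: [-0.321, -3.123, 0.001]
contact_force: [0.1, 0.4, -2.8]
finger_gap: 0.653
grip_force: 22.3
```

Request:
arm_command --steps '[0.004,-0.03,-0.01,0,0.007,-0.055,-0.03,0,0.01,-0.075,-0.055,0,0.012,-0.086,-0.08,0,0.012,-0.089,-0.105,0]'

```text
clock: 9.2
tcp_pos: [0.6075, -0.0036, 0.1723]
tool_rot: [-0.328, -3.124, 0.003]
contact_force: [0.3, 0.2, -3.3]
finger_gap: 0.655
grip_force: 22.3
```

Request:
arm_command --steps '[0,0,-0.015,0,0,0,-0.025,0,0,0,-0.03,0,0,0,-0.03,0,0,0,-0.03,0]'

```text
clock: 9.7
tcp_pos: [0.6093, 0.0, 0.145]
tool_rot: [0.322, 3.123, 0.001]
contact_force: [-0.1, 0.4, -3.0]
finger_gap: 0.652
grip_force: 22.2
```

```bash
python3 tilt.py
```

```text
tcp [6.09296281e-01 4.15180232e-05 1.44996967e-01] cap c [0.6234585 0.0007599 0.2057366] n [-0.18247175  0.01436098  0.98310621] tilt deg 10.546648373562364 1241 rms 0.0006064598667975931
```

Request:
arm_command --steps '[-0.002,-0.001,-0.005,0,-0.005,-0.003,-0.01,0,-0.005,-0.003,-0.014,0,-0.005,-0.003,-0.016,0,-0.005,-0.003,-0.016,0]'

```text
clock: 10.25
tcp_pos: [0.6028, -0.0035, 0.1272]
tool_rot: [-0.324, -3.124, 0.0]
contact_force: [0.6, -0.3, -3.7]
finger_gap: 0.657
grip_force: 22.3
```

Request:
arm_command --steps '[0,0,-0.002,0,0,0,-0.003,0,0,0,-0.004,0,0,0,-0.004,0,0,0,-0.004,0]'

```text
clock: 10.75
tcp_pos: [0.6056, -0.0039, 0.126]
tool_rot: [0.324, 3.12, 0.001]
contact_force: [1.3, -1.4, 5.4]
finger_gap: 0.659
grip_force: 22.9
```

Request:
arm_command --steps '[0,0,-0.001,0,0,0,-0.002,0,0,0,-0.002,0,0,0,-0.002,0,0,0,-0.002,0]'

```text
clock: 11.25
tcp_pos: [0.6073, -0.0043, 0.1256]
tool_rot: [0.324, 3.117, 0.001]
contact_force: [0.8, -2.0, 8.7]
finger_gap: 0.652
grip_force: 23.1
```

```bash
python3 tilt.py; python3 - <<'E'
from jar import *
a,_=look("scene","s4",(400,220))
E
```

```text
tcp [ 0.60727002 -0.00428347  0.12564071] cap c [ 0.62082428 -0.00438162  0.18592489] n [-0.12810318  0.02335627  0.99148578] tilt deg 7.482015311220323 1830 rms 0.0005987623827896641
```

View pics/s4.png

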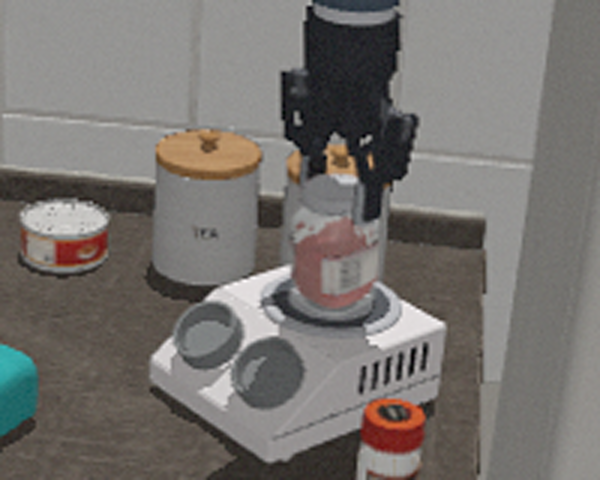

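The scene view shows the jar on the plate at (335,270), nearly upright, with its foot well inside. I'll release and rise.

Request:
arm_command --steps '[0,0,0.001,0,0,0,0.001,0,0,0,0.001,0,0,0,0.001,0,0,0,0.001,0]' --grip 1

```text
clock: 11.85
tcp_pos: [0.6027, -0.0034, 0.1223]
tool_rot: [-0.324, -3.124, 0.0]
contact_force: [0.2, 0.4, 0.1]
finger_gap: 1.002
grip_force: 0.0
```

Request:
arm_command --steps '[0,0,0.01,0,0,0,0.03,0,0,0,0.06,0,0,0,0.09,0,0,0,0.12,0]'

```text
clock: 12.35
tcp_pos: [0.6032, -0.0037, 0.2447]
tool_rot: [0.324, 3.124, 0.0]
contact_force: [-0.6, -0.5, -0.1]
finger_gap: 1.003
grip_force: 0.0
```

```bash
python3 tilt.py;python3 - <<'E'
from jar import *
a,_=look("scene","s5",(400,220))
s=get_state();t=s["tcp_pos"];p=camera_params("wrist");im,d=snapshot("wrist");X=cloud(p,d)
Z=X[...,2];m=(abs(Z-.182)<.008)&(abs(X[...,0]-.608)<.06)&(abs(X[...,1])<.06)
Q=X[m];print(cv2.minAreaRect(Q[:,:2].astype(np.float32)),np.median(Q[:,2]))
# collars: warmer-frame points
th=np.radians(-12.8);Rw=R.from_euler('z',th).as_matrix();W=(X-[.575,.0037,0])@Rw*1000
print("plate level pts",np.nanmedian(Z[(abs(Z-.08)<.006)]))
E
```

```text
((0.6094048619270325, -0.005835924297571182), (0.05611288174986839, 0.0556565523147583), 35.54859924316406) 0.18221928612080712
plate level pts 0.07756897976430252Traceback (most recent call last):
  File "tilt.py", line 14, in <module>
    if __name__=="__main__": tilt()
                             ~~~~^^
  File "tilt.py", line 8, in tilt
    n,l,st,_=cv2.connectedComponentsWithStats(m);k=1+np.argmax(st[1:,4]);Q=X[l==k]
                                                     ~~~~~~~~~^^^^^^^^^^
    return _wrapfunc(a, 'argmax', axis=axis, out=out, **kwds)
    return bound(*args, **kwds)
ValueError: attempt to get argmax of an empty sequence
```

View pics/s5.png

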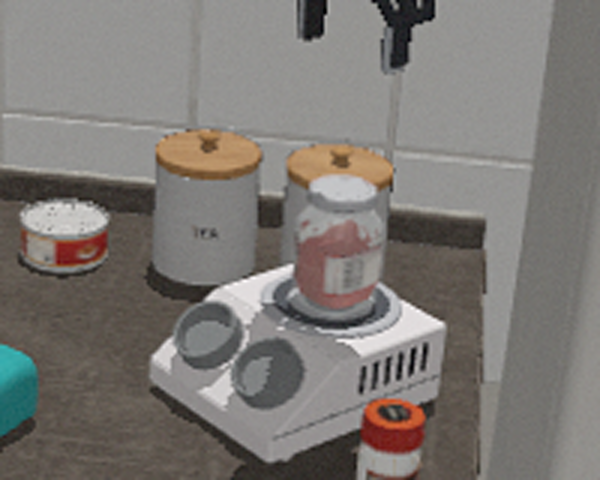

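The jar stands upright, centred on the plate ((340,240); measured offset about 2 mm). Next I close the fingers, go above the left switch and measure the shut tip offset.

Request:
arm_command --steps '[-0.02,0.013,0,0,-0.045,0.028,0,0,-0.075,0.045,0,0,-0.1,0.06,0,0,-0.106,0.064,0,0]'

```text
clock: 13.0
tcp_pos: [0.4936, 0.0626, 0.2414]
tool_rot: [-0.317, -3.121, -0.0]
contact_force: [0.5, -0.2, -0.6]
finger_gap: 0.993
grip_force: 0.0
```

Request:
arm_command --steps '[0,0,0,0,0,0,0,0,0,0,-0.02,0,0,0,-0.03,0,0,0,-0.03,0]' --grip 0

```text
clock: 13.5
tcp_pos: [0.4963, 0.0592, 0.2108]
tool_rot: [-0.326, -3.121, 0.004]
contact_force: [-1.0, -0.1, -0.5]
finger_gap: 0.144
grip_force: 0.0
```

Request:
arm_command --steps '[0,0,-0.01,0,0,0,-0.03,0,0,0,-0.04,0,0,0,-0.04,0,0,0,-0.04,0]'

```text
clock: 14.0
tcp_pos: [0.4975, 0.0604, 0.1731]
tool_rot: [0.324, 3.125, -0.0]
contact_force: [-0.3, -0.3, -0.4]
finger_gap: -0.001
grip_force: 0.0
```

```bash
sed -i 's/X\[...,2\]>.008/X[...,2]>.1/' tip.py; python3 tip.py; python3 - <<'E'
from jar import *
s=get_state();t=s["tcp_pos"];M=R.from_rotvec(s["tool_rot"]).as_matrix()
p=camera_params("wrist");im,d=snapshot("wrist");X=cloud(p,d);Y=(X-t)@M*1000
m=(abs(Y[...,0])<14)&(abs(Y[...,1])<20)&(X[...,2]>.1)
for k in range(-80,10,6):
    q=Y[m&(Y[...,2]>k)&(Y[...,2]<=k+6)]
    if len(q)>5: print(k,len(q),np.round(np.percentile(q,[2,98],axis=0)[:,:2],1).tolist())
# collar rings in warmer frame by depth
th=np.radians(-12.8);W=(X-[.575,.0037,0])@R.from_euler('z',th).as_matrix()
W=W*1000
n=np.array([-.574,0,.819])
for sg in(38,-38):
    h=(W-[-71.5,sg,67.9])@n; u=(W-[-71.5,sg,67.9])@np.array([.819,0,.574]); v=W[...,1]-sg; r=np.hypot(u,v)
    a=(abs(h)<3)&(r<33)&(r>20); print(sg,"rim",a.sum(),"u",np.round(np.percentile(u[a],[1,99]),1),"v",np.round(np.percentile(v[a],[1,99]),1),"h",np.median(h[a]) if a.sum() else 0)
    c=(r<18)&(h<3)&(h>-25);print("cap h",c.sum(),np.round(np.percentile(h[c],[10,50,90]),1) if c.sum() else 0)
E
```

```text
-0.0013791844029423564 [0.49753521 0.06042086 0.17305694] [-0.34428014 -0.3079098  -0.42050058] tip z tool [-45.58865465 -39.17191579 -36.94758193] 6113 [0.4253527  0.07444941 0.34910589]
(array([1658, 1491, 1124,  968,  765,  107,    0,    0,    0,    0]), array([-80, -72, -64, -56, -48, -40, -32, -24, -16,  -8,   0]))
-80 1505 [[-6.6, -19.3], [13.9, 18.9]]
-74 1339 [[-10.1, -9.5], [12.4, 7.7]]
-68 664 [[6.8, -14.1], [11.8, 11.8]]
-62 842 [[6.8, -14.1], [11.7, 11.9]]
-56 745 [[6.7, -14.3], [11.7, 11.8]]
-50 651 [[6.6, -14.1], [11.7, 11.9]]
-44 452 [[6.7, -13.0], [11.7, 10.7]]
-38 52 [[10.6, -7.6], [11.3, 5.0]]
38 rim 1479 u [-28.2  27.7] v [-29.4  26. ] h 0.2150049327177321
cap h 1944 [-10.4  -9.5  -8.6]
-38 rim 1554 u [-28.   27.9] v [-29.4  26.6] h 0.16857988474842908
cap h 1954 [-10.4  -9.5  -8.6]
```

The caps look about 9.5 mm deep in depth (probably both locked in). I'll check by touch, starting with the left switch.

Request:
arm_command --steps '[-0.001,0,-0.04,0,-0.003,0,-0.08,0,-0.005,0,-0.11,0,-0.005,-0.001,-0.122,0,-0.005,-0.001,-0.127,0]'

```text
clock: 14.6
tcp_pos: [0.4921, 0.0593, 0.0454]
tool_rot: [-0.324, -3.124, 0.001]
contact_force: [0.7, 0.3, -0.0]
finger_gap: -0.005
grip_force: 0.0
```

Request:
arm_command --steps '[0.005,-0.001,-0.007,0,0.01,-0.002,-0.014,0,0.0123,-0.0028,-0.018,0,0.0123,-0.0028,-0.018,0,0.0123,-0.0028,-0.018,0]'

```text
clock: 15.1
tcp_pos: [0.505, 0.0567, 0.0282]
tool_rot: [0.324, 3.124, 0.0]
contact_force: [-0.7, 0.9, 0.3]
finger_gap: 0.004
grip_force: 0.0
```

```bash
cat > where.py <<'E'
from jar import *
def P():
    s=get_state();t=s["tcp_pos"];W=(t-[.575,.0037,0])@R.from_euler('z',np.radians(-12.8)).as_matrix()*1000
    sg=38 if W[1]>0 else -38
    e=W+[10,1.5,38]-[-71.5,sg,67.9];n=np.array([-.574,0,.819]);print("depth %.1f u %.1f v %.1f"%(-e@n,e@[.819,0,.574],e[1]),s["clock"],"F",s["contact_force"],"Fax %.1f"%(R.from_euler('z',np.radians(-12.8)).apply(n)@s["contact_force"]))
P()
E
python3 where.py
```

```text
depth 2.3 u 0.2 v -0.4 15.1 F [-0.66994576  0.94968658  0.311567  ] Fax 0.8
```

Now 4.5 mm deeper, to about 7 mm.

Request:
arm_command --steps '[0.0013,-0.0003,-0.0018,0,0.0025,-0.0006,-0.0037,0,0.0025,-0.0006,-0.0037,0,0.0025,-0.0006,-0.0037,0,0.0025,-0.0006,-0.0037,0]'

```text
clock: 15.6
tcp_pos: [0.507, 0.0561, 0.0242]
tool_rot: [-0.324, -3.125, 0.0]
contact_force: [1.1, -0.1, 0.1]
finger_gap: -0.001
grip_force: 0.0
```

```bash
python3 where.py
```

```text
depth 6.7 u -0.3 v -0.5 15.6 F [ 1.08325092 -0.10132406  0.12291462] Fax -0.5
```

Request:
arm_command --steps '[0.0008,-0.0002,-0.0012,0,0.0017,-0.0004,-0.0025,0,0.0017,-0.0004,-0.0025,0,0.0017,-0.0004,-0.0025,0,0.0017,-0.0004,-0.0025,0]'

```text
clock: 16.1
tcp_pos: [0.5086, 0.0557, 0.0217]
tool_rot: [-0.324, -3.125, -0.0]
contact_force: [-0.9, 0.3, 2.8]
finger_gap: -0.005
grip_force: 1.8
```

```bash
python3 where.py
```

```text
depth 9.7 u -0.4 v -0.5 16.1 F [-0.93989843  0.31468358  2.76236816] Fax 2.8
```

Contact comes at about 9.7 mm, so the left switch is already locked in. I'll retreat along the axis and go to the right switch.

Request:
arm_command --steps '[-0.009,0.002,0.013,0,-0.018,0.004,0.026,0,-0.0227,-0.018,0.026,0,-0.0295,-0.048,0.026,0,-0.0348,-0.0702,0.026,0]'

```text
clock: 16.6
tcp_pos: [0.474, -0.0161, 0.0477]
tool_rot: [0.324, 3.124, -0.001]
contact_force: [0.8, -0.7, -1.4]
finger_gap: 0.0
grip_force: 0.0
```

Request:
arm_command --steps '[0.006,-0.0015,-0.009,0,0.012,-0.003,-0.018,0,0.0135,-0.003,-0.0198,0,0.0135,-0.003,-0.0198,0,0.0135,-0.003,-0.0198,0]'

```text
clock: 17.1
tcp_pos: [0.4876, -0.0165, 0.0276]
tool_rot: [-0.321, -3.125, -0.0]
contact_force: [-0.1, -0.5, -0.0]
finger_gap: -0.002
grip_force: 0.0
```

```bash
python3 where.py
```

```text
depth 2.3 u -0.7 v 0.4 17.1 F [-0.11822604 -0.49034841 -0.00992866] Fax -0.0
```

Request:
arm_command --steps '[0.0013,-0.0003,-0.0018,0,0.0025,-0.0006,-0.0037,0,0.0025,-0.0006,-0.0037,0,0.0025,-0.0006,-0.0037,0,0.0025,-0.0006,-0.0037,0]'

```text
clock: 17.6
tcp_pos: [0.4899, -0.0182, 0.0242]
tool_rot: [0.324, 3.125, 0.0]
contact_force: [0.2, -0.5, -0.5]
finger_gap: 0.005
grip_force: 0.0
```

```bash
python3 where.py
```

```text
depth 6.6 u -0.5 v -0.7 17.6 F [ 0.15502284 -0.52198546 -0.52667614] Fax -0.6
```

Request:
arm_command --steps '[0.0008,-0.0002,-0.0012,0,0.0017,-0.0004,-0.0025,0,0.0017,-0.0004,-0.0025,0,0.0017,-0.0004,-0.0025,0,0.0017,-0.0004,-0.0025,0]'

```text
clock: 18.1
tcp_pos: [0.4917, -0.0185, 0.0218]
tool_rot: [-0.324, -3.125, -0.0]
contact_force: [-1.2, 0.2, 3.7]
finger_gap: -0.0
grip_force: 1.8
```

```bash
python3 where.py
```

```text
depth 9.6 u -0.5 v -0.6 18.1 F [-1.23261855  0.24022531  3.66289583] Fax 3.7
```

The right switch is locked in too and must be toggled. Pushing along its axis to the stop.

Request:
arm_command --steps '[0.0012,-0.0003,-0.0018,0,0.0025,-0.0006,-0.0036,0,0.0038,-0.0009,-0.0055,0,0.005,-0.0011,-0.0073,0,0.0053,-0.0012,-0.0078,0]'

```text
clock: 18.6
tcp_pos: [0.4951, -0.0193, 0.0161]
tool_rot: [-0.324, -3.118, -0.003]
contact_force: [-14.1, 2.9, 31.6]
finger_gap: 0.0
grip_force: 17.0
```

```bash
python3 where.py
```

```text
depth 16.3 u -0.9 v -0.6 18.6 F [-14.12167797   2.90642363  31.56716454] Fax 34.1
```

34 N along the axis, so it's at the stop. Back out, then feel again at about 6 mm.

Request:
arm_command --steps '[-0.0053,0.0012,0.0078,0,-0.0106,0.0024,0.0156,0,-0.0106,0.0024,0.0156,0,-0.0106,0.0024,0.0156,0,-0.0106,0.0024,0.0156,0]'

```text
clock: 19.1
tcp_pos: [0.4864, -0.0174, 0.029]
tool_rot: [-0.324, -3.125, 0.001]
contact_force: [-0.1, -0.9, -0.3]
finger_gap: 0.004
grip_force: 0.0
```

```bash
python3 where.py
```

```text
depth 0.6 u -0.7 v -0.7 19.1 F [-0.05778741 -0.94843882 -0.310771  ] Fax -0.3
```

Request:
arm_command --steps '[0.0012,-0.0003,-0.0018,0,0.0025,-0.0006,-0.0036,0,0.0036,-0.0008,-0.0052,0,0.0036,-0.0008,-0.0052,0,0.0036,-0.0008,-0.0052,0]'

```text
clock: 19.6
tcp_pos: [0.4897, -0.0181, 0.0241]
tool_rot: [-0.324, -3.124, 0.0]
contact_force: [-2.1, 0.3, 3.5]
finger_gap: -0.002
grip_force: 1.6
```

```bash
python3 where.py
```

```text
depth 6.6 u -0.7 v -0.7 19.6 F [-2.11129692  0.26968041  3.49913658] Fax 4.1
```

The cap is now met before 6.6 mm, so the right switch is released. I'll retreat up and check everything by camera.

Request:
arm_command --steps '[-0.01,0.0023,0.0145,0,-0.02,0.0046,0.029,0,-0.03,0.007,0.05,0,-0.04,0.01,0.08,0,-0.05,0.015,0.11,0]'

```text
clock: 20.1
tcp_pos: [0.4393, -0.0035, 0.1347]
tool_rot: [-0.325, -3.124, 0.001]
contact_force: [0.0, 0.2, -0.8]
finger_gap: 0.002
grip_force: 0.0
```

Request:
arm_command --steps '[0,0.01,0.03,0,0,0.02,0.05,0,0,0.03,0.05,0,0,0.03,0.05,0,0,0.03,0.05,0]'

```text
clock: 20.6
tcp_pos: [0.4389, 0.0266, 0.1828]
tool_rot: [-0.323, -3.123, 0.002]
contact_force: [-0.4, -0.6, -1.0]
finger_gap: -0.001
grip_force: 0.0
```

```bash
python3 - <<'E'
from jar import *
s=get_state();print(s["clock"],s["tcp_pos"],s["contact_force"])
p=camera_params("wrist");im,d=snapshot("wrist");X=cloud(p,d)
W=(X-[.575,.0037,0])@R.from_euler('z',np.radians(-12.8)).as_matrix()*1000;n=np.array([-.574,0,.819])
for sg in(38,-38):
    e=W-[-71.5,sg-1.5,67.9];h=e@n;r=np.hypot(e@[.819,0,.574],e[...,1])
    a=(abs(h)<3)&(r<30)&(r>24);c=(r<16)&(h<3)&(h>-25);print(sg,a.sum(),np.median(h[a]),c.sum(),np.round(np.percentile(h[c],[10,50,90]),1) if c.sum() else 0)
p=camera_params("top");im,d=snapshot("top");X=cloud(p,d);Z=X[...,2]
m=(abs(Z-.182)<.008)&(abs(X[...,0]-.608)<.05)&(abs(X[...,1])<.05);print("cap",m.sum(),cv2.minAreaRect(X[m][:,:2].astype(np.float32)))
for nm,(r0,r1,c0,c1),hm in(("tin",(115,172,226,282),.02),("shk",(205,250,470,520),.06)):
    q=X[r0:r1,c0:c1][Z[r0:r1,c0:c1]>hm];print(nm,cv2.minAreaRect(q[:,:2].astype(np.float32))[0])
E
```

```text
20.6 [0.43886127 0.02655011 0.18278675] [-0.39504351 -0.55894788 -0.96961638]
38 1061 0.31151318943296297 1386 [-10.2  -9.4  -8.5]
-38 876 0.20191690463165973 1157 [-4.4 -3.5 -2.6]
cap 766 ((0.6109664440155029, -0.004726354032754898), (0.05505916476249695, 0.05631491169333458), 19.723878860473633)
tin (0.6406936049461365, 0.33086130023002625)
shk (0.42168325185775757, 0.006782695651054382)
```

```bash
python3 -c "
from rig import *
print(job_done())"
```

```text
the job is handed in; nothing more can be done
None
```

I handed the job in at about 21 s: the jar is upright on the plate about 2 mm off centre and released, the left switch is locked in, the right one is out, the tin is unmoved, and the spice jar went unchecked at the end because the arm blocked the view (it never came near it).

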